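Centre the ramekin on the scale and tare it

TASK

Laundry powder is about to be weighed into the empty white ramekin: with the fingertips, gently push the ramekin across the steel pan of the scale until it stands wholly inside the printed ring, and let go of it. Then reach the fingertips into the recessed well that holds the orange tare key, press the key fully home and let it spring back. Only push the ramekin, never lift or tip it, leave the grey key in the other well unpressed, and leave everything else on the ledge where it stands.

Things in the scene. Friction and masses are not known exactly. Their poses are not given: they have to be found in the camera images.
- scale: White bench scale, fixed, 240 mm deep (its x) by 200 mm wide (its y). Origin under its centre on the ledge, z up; at yaw 0 its front faces the robot. The front 75 mm (scale x -120 to -45 mm) is the control panel, top 40 mm above the ledge, with a blank grey display in the middle and one key well on either side of it. Behind lies the steel pan, 161 mm deep by 196 mm wide (scale x -43 to 118 mm), top 46 mm above the ledge.
- ring_centre (a point): Centre of the black ring line (50 mm radius, 3 mm wide) printed on the steel pan, on the pan's top face, 46 mm above the ledge; scale x 37.5 mm, y 0.
- ramekin: Round white fluted ceramic ramekin, loose and empty, standing on the left part of the pan, across or outside the ring line, 70 mm outside diameter (foot 62 mm), 38 mm high, 100 to 200 g; slides when pushed low on its side with 0.5 to 2 N. Origin at the centre of its underside, z up.
- tare_key_top (a point): Centre of the top face of the orange tare key (24 mm along scale x, 38 mm along scale y), at rest 12 mm below the rim of its well. The well is a rectangular pocket in the control panel, 30 mm along scale x and 46 mm along scale y, sides square to the scale, rim 40 mm above the ledge; it is the left or the right well from start to start. The key moves straight down 5 mm.
- tare_key (a joint): Travel of the tare key: 0 at rest, 0.005 m fully home, growing downwards. Spring return: about 1.2 N to start it, 4.2 N fully home; past 4 mm counts as home.
- unit_key_top (a point): Centre of the top face of the grey key in the other well, same sizes and height; not to be pressed.
- unit_key (a joint): Travel of the grey key, 0 at rest, 0.005 m fully down.
- jar: Closed glass jar with steel twist cap, 80 mm diameter, 115 mm high, loose, to the right of the scale. Origin at the centre of its underside.
- spoon: Steel measuring spoon lying on the ledge behind the scale, about 140 mm long, 13 mm high, loose. Origin on the ledge near mid-length, x along it towards the bowl.
- lint_roller: Lint roller with blue handle and white roll lying to the right of the scale, 228 mm long, 46 mm wide and high, loose. Origin on the ledge below the inner end of the roll, x towards the roll.
- detergent: White detergent bottle with blue cap, 84 mm diameter, 200 mm high, loose, at the left. Origin at the centre of its underside. Also at the left, fixed: a basket of clothes pegs 75 mm high (front) and a white dehumidifier 210 mm high (far); at the back edge a fixed carton 65 mm high.
- organiser: Foot of the round plastic turntable organiser at the back right, origin on the ledge on its axis. Its clear tray, 250 mm diameter, rim 35 mm above the ledge, spins freely and carries a spray bottle, a tub and a packet up to 190 mm above the ledge.
- spray_bottle (a point): Middle of the green spray bottle standing on the turntable tray.
Mind the look-alikes: they are no part of the job. Of the things like the ramekin, leave any that is green or pink; of the rest the smaller one is meant.

How it is judged:
By the outcome, as a careful person would: the job done as asked, in the order asked, and still so for the second after the job is handed in, with the robot touching nothing.
It also fails if it takes over 51 s, if anything falls off the work surface, if the arm or the gripper's body presses on something with over 40 N, if the wrist force passes 120 N, or if a joint passes its speed limit or range.

ROBOT

A 6-joint arm with a two-finger parallel gripper is mounted at the origin on the work surface. World frame = base frame: x ahead of the robot, y to its left, z up, the work surface at z = 0. Lengths are in m, angles in rad, forces in N, time in s.
With the tool pointing down it reaches from about 0.35 to 0.975 m from the base axis. Payload 4.9 kg.
Tool frame: the origin (TCP) lies on the centre line of the jaws, within the pads' length; the fingertips stand 25 mm ahead of it and the grasp point (between the pads) lies 6 mm ahead of it; z points along the fingers, y is the line along which they close (so a half turn about z gives the same grasp; the last joint's range is limited). The gripper opens to 85 mm and grips with 20 to 120 N. Pads are 22 mm wide; open, the fingers measure 114 mm over their backs; the gripper's body (76 mm by 85 mm) begins 54 mm behind the grasp point. The pads swing forward as they close: fully open they stand 13 mm farther back than shut.
Start: joints at [-1.409, 0.053, 1.613, -0, 1.476, -0.119], TCP at [0.173, -0.601, 0.256] pointing down, gripper open.
Joint ranges: [-3.01, 3.01], [-1.01, 2.22], [0.06, 2.58], [-1.02, 4.17], [0.09, 2.62], [-3.14, 3.14]. Speed limits (rad/s): [2.57, 2.57, 3.14, 3.14, 3.14, 3.14].

INTERFACE

Orientations are given as a unit quaternion [w, x, y, z].
In Python, from plant import state, grab_frame, get_calibration, job gives the robot as it stands. The module is installed in compiled form; this text tells all that it offers.
- The arm moves only by the tool move_arm, never from a script. Its argument "targets" is a list that holds one entry, the list of rows, each a list of 5 numbers: the opening in per cent of the stroke, from 0 (shut) to 100 (fully open), then the shift along the tool's x, y, z as a fraction of full scale, then the turn about the tool's z as a fraction of full scale. A call has 1 to 5 rows; each row shifts and turns the commanded pose from where the row before left it, along the tool's axes as they then stand; what a row does not reach is not made up. Full scale, the value 1, is 0.6 m for a shift and 6 degrees for a turn. A row lasts 1/12 s, in which the tool goes at most 41.7 mm and 7.16 degrees, less where a joint would pass 70% of its speed; a pose out of reach is approached as far as the arm can. A call with a number of a shift or a turn outside -1 to 1 is refused whole. A call with a gripper value outside its range is refused whole. The fingers move at their own pace and stop on an object; the grip force is fixed at half the most. Time passes only in rows, so rows that do not move let the fingers close. It gives the time, the measured TCP pose, the force, the opening and the grip force at its end, in the units of the state.
- state(): the state, without advancing time (a new reading comes with each control period).
- grab_frame(name): name is "side" or "top" or "wrist"; returns the picture (420x560x3 uint8, red, green, blue); there is no depth.
- get_calibration(name): a dict with "vertical_fov" (degrees; the focal length in pixels is half the picture's height over the tangent of half this angle, whatever the lens; pixels are square), "cx", "cy" (the principal point, pixels), "R" (3x3) and "t" (3): a world point X has camera coordinates R X + t. Camera axes: x right, y down, z forward; pixel columns grow to the right and rows downward; lengths in m; the calibration is good to about 2 mm. A picture is of the moment at which its call begins: read the wrist's pose just before it. get_calibration takes no time and is no camera call; for the wrist camera it gives the pose at the moment of the call.
- job.job_done(): hands the job in; it is judged then, once.
The state is a dict: "time": time; "joint_pos": joint angles; "joint_vel": joint speeds; "joint_efforts": joint torques, N m; "tool_pos": TCP position; "tool_rot": TCP orientation; "contact_force": force on the tool from outside, world axes, zero at the start; "ft_torque": the same for the moment, N m; "gripper_width": opening from 0.0 (shut) to 1.0 (fully open); "grasp_force": force on a finger pad.
Only numpy, scipy, OpenCV 4.12 (cv2) and the standard library are available. Lean on these libraries where they do the work, as an engineer would, in place of code of your own. Each camera call takes 0.05 s, during which the arm holds its last target. There are 200 camera calls.

## Working session

There is one attempt and no reset: what is moved stays moved. The work goes in short steps, Python scripts to look and compute and a tool call to move; the robot and the scene stay as the last step left them, time stands still between calls to the robot, and variables do not carry over. Pictures are saved under pics/ and viewed, at most 10 in all, crops included, and the job is handed in when it is done.

Besides the shell and the picture viewer there is one more tool, called after ">>>" by a JSON object that holds its "fn" and its "kwargs". move_arm: Moves the arm, as the interface text tells. Shift numbers are shares of 0.6 m and turn numbers shares of 6 degrees, none past 1 either way. Its arguments: {"type":"object","properties":{"targets":{"type":"array"}},"required":["targets"]}

```bash
mkdir -p pics
python3 - <<'E'
from plant import *
import cv2,numpy as np
s=state();print(s['tool_pos'],s['tool_rot'],s['time'],s['gripper_width'])
for n in("top","side"):
    c=get_calibration(n);print(n,{k:np.round(v,4).tolist() for k,v in c.items()})
    cv2.imwrite(f'pics/{n}0.png',grab_frame(n)[:,:,::-1])
E
```

```text
[ 0.17309678 -0.59994542  0.25506043] [-1.04746762e-03  9.90158956e-01  1.39943361e-01 -9.76156027e-06] 0.0 1.0041997798234674
top {'vertical_fov': 49.0061, 'cx': 282.0483, 'cy': 212.0372, 'R': [[0.0102, -0.9999, 0.011], [-0.9823, -0.0121, -0.1868], [0.1869, -0.0089, -0.9823]], 't': [0.0088, 0.5541, 1.1809]}
side {'vertical_fov': 42.1697, 'cx': 287.003, 'cy': 219.5167, 'R': [[0.9655, -0.2597, -0.0173], [-0.1729, -0.5905, -0.7883], [0.1945, 0.7641, -0.6151]], 't': [-0.5159, 0.1753, 1.5346]}
```

View pics/top0.png

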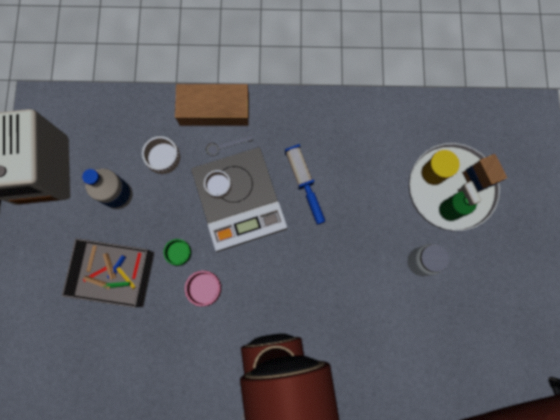

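View pics/side0.png

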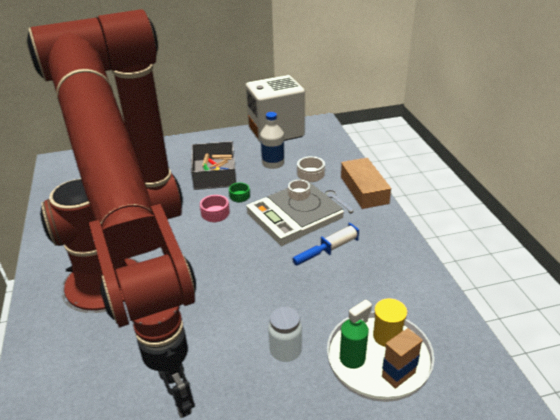

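The top view shows the scale, yawed. Its ring is near (235,184), and the white ramekin on the pan is at (217,183). The orange key is in the left well at (225,234) and the grey one in the right at (270,218). The larger white look-alike stands off the scale at (160,154). The side view agrees.

```bash
cat > h.py <<'E'
from plant import *
import cv2,numpy as np
from scipy.spatial.transform import Rotation as Ro
def cast(c,uv,z):
    f=210/np.tan(np.radians(c['vertical_fov'])/2);R=np.array(c['R']);t=np.array(c['t'])
    uv=np.atleast_2d(np.asarray(uv,float))
    d=np.c_[(uv-[c['cx'],c['cy']])/f,np.ones(len(uv))]@R
    o=-R.T@t
    return (o+d*((z-o[2])/d[:,2])[:,None])[:,:2]
def trot():
    s=state();q=s['tool_rot'];return np.array(s['tool_pos']),Ro.from_quat([q[1],q[2],q[3],q[0]])
def to_tool(d): return np.round(trot()[1].inv().apply(d),4)
def cents(hsv,lo,hi,minA=30):
    m=cv2.inRange(hsv,lo,hi);cs,_=cv2.findContours(m,cv2.RETR_EXTERNAL,cv2.CHAIN_APPROX_NONE)
    return sorted([c for c in cs if cv2.contourArea(c)>minA],key=cv2.contourArea)[::-1]
E
python3 - <<'E'
from h import *
c=get_calibration('top')
im=cv2.imread('pics/top0.png');h=cv2.cvtColor(im,cv2.COLOR_BGR2HSV)
for n,p,z in(('ram',(217,183),.084),('ring',(235,184),.046),('tare',(225,234),.028),('unit',(270,218),.028)):print(n,cast(c,p,z))
P,R=trot();print(R.as_matrix().round(3))
k=cast(c,(225,234),.028)[0];u=cast(c,(270,218),.028)[0];print(np.degrees(np.arctan2(*(k-u)[::-1]))-90,np.linalg.norm(k-u))
w=get_calibration('wrist');Rw=np.array(w['R']);print('wristcam',R.inv().apply(-Rw.T@w['t']-P),(Rw@R.as_matrix()).round(3),w['vertical_fov'])
E
```

```text
ram [[0.62361597 0.1873961 ]]
ring [[0.63112302 0.14364234]]
tare [[0.49625658 0.16829451]]
unit [[0.5416197  0.04742566]]
[[ 0.961  0.277 -0.   ]
 [ 0.277 -0.961  0.002]
 [ 0.    -0.002 -1.   ]]
20.571543484509576 0.12910109097618053
wristcam [ 7.54476401e-02  3.53222940e-05 -1.17411467e-01] [[ 0.     1.     0.   ]
 [-0.956  0.    -0.294]
 [-0.294 -0.     0.956]] 63.532080652706625
```

>>> {"fn": "move_arm", "kwargs": {"targets": [[[0,0.0456,-0.051,0,0],[0,0.0456,-0.051,0,0],[0,0.0456,-0.051,0,0],[0,0.0456,-0.051,0,0],[0,0.0456,-0.051,0,0]]]}}

```text
time: 0.52
tool_pos: [0.2625, -0.4136, 0.2555]
tool_rot: [-0.001, 0.99, 0.14, -0.0]
contact_force: [2.0, -0.1, 1.4]
gripper_width: 0.303
grasp_force: 0.0
```

>>> {"fn": "move_arm", "kwargs": {"targets": [[[0,0.0456,-0.051,0,0],[0,0.0456,-0.051,0,0],[0,0.0456,-0.051,0,0],[0,0.0456,-0.051,0,0],[0,0.0456,-0.051,0,0]]]}}

```text
time: 0.93
tool_pos: [0.3514, -0.2287, 0.2559]
tool_rot: [0.0, 0.99, 0.14, 0.0]
contact_force: [0.1, -0.8, 0.2]
gripper_width: 0.001
grasp_force: 0.0
```

>>> {"fn": "move_arm", "kwargs": {"targets": [[[0,0.0456,-0.051,0,0],[0,0.0456,-0.051,0,0],[0,0.0456,-0.051,0,0],[0,0.0456,-0.051,0,0],[0,0.0456,-0.051,0,0]]]}}

```text
time: 1.35
tool_pos: [0.4405, -0.0436, 0.2561]
tool_rot: [0.0, 0.99, 0.14, 0.0]
contact_force: [0.4, -0.2, 0.5]
gripper_width: -0.001
grasp_force: 0.0
```

>>> {"fn": "move_arm", "kwargs": {"targets": [[[0,0.0456,-0.051,0,0],[0,0.0456,-0.051,0,0],[0,0.0456,-0.051,0,0],[0,0.0456,-0.051,0,0],[0,0,0,0,0]]]}}

```text
time: 1.77
tool_pos: [0.5126, 0.1076, 0.2554]
tool_rot: [-0.001, 0.99, 0.143, -0.0]
contact_force: [-0.0, -0.5, 0.8]
gripper_width: -0.0
grasp_force: 0.0
```

Run:
```python
from h import *
P,R=trot();w=get_calibration('wrist')
np.savez('w1.npz',**w);cv2.imwrite('pics/w1.png',grab_frame('wrist')[:,:,::-1])
print(P,state()['time'])
```

```text
[0.51262945 0.10756181 0.25539869] 1.8167
```

View pics/w1.png

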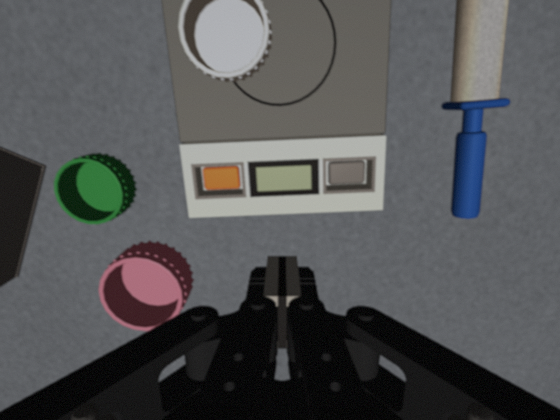

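The wrist view shows the scale's front corners at about (190,217) and (384,209). The orange key is at (221,178), the grey one at (348,173), the ramekin rim is centred near (226,37), and the ring arc passes (336,42) and (275,104).

Run:
```python
from h import *
w=dict(np.load('w1.npz'));im=cv2.imread('pics/w1.png');h=cv2.cvtColor(im,cv2.COLOR_BGR2HSV)
o=max(cents(h,(5,120,90),(22,255,255)),key=cv2.contourArea);ro=cv2.minAreaRect(o);print(ro)
tare=cast(w,ro[0],.028)[0];print('tare',tare)
# panel white region
m=cv2.inRange(h,(0,0,150),(180,60,255));m[:130]=0
c=max(cv2.findContours(m,0,2)[0],key=cv2.contourArea)
p=cast(w,c[:,0],.04).astype(np.float32)
r=cv2.minAreaRect(p*1000);print('panel',r)
# ring points
g=cv2.cvtColor(im,cv2.COLOR_BGR2GRAY)
pr=[(u,v) for v in range(0,115) for u in range(240,360) if g[v,u]<45]
q=cast(w,pr,.046)
rough=np.array([.631,.144]);d=np.linalg.norm(q-rough,axis=1);q=q[(d>.035)&(d<.065)]
for _ in range(3):
    A=np.c_[2*q,np.ones(len(q))];s=np.linalg.lstsq(A,(q**2).sum(1),rcond=None)[0];rad=np.sqrt(s[2]+s[0]**2+s[1]**2)
    e=abs(np.linalg.norm(q-s[:2],axis=1)-rad);q=q[e<.003]
print('ring',s[:2],rad,len(q))
# ramekin rim
m=cv2.inRange(h,(0,0,150),(180,60,255));m[100:]=0
c=max(cv2.findContours(m,0,2)[0],key=cv2.contourArea);print(cv2.boundingRect(c))
p=cast(w,c[:,0],.084)[c[:,0,1]>2]
print('ram circ',cv2.minEnclosingCircle((p*1000).astype(np.float32)))
```

```text
((221.07606506347656, 177.5211944580078), (22.42198944091797, 35.3558349609375), 87.1375961303711)
tare [0.49847763 0.16958529]
panel ((518.8511352539062, 108.3224105834961), (74.51487731933594, 199.60757446289062), 18.988338470458984)
ring [0.63240486 0.14746952] 0.049845039784816816 79
(179, 0, 90, 77)
ram circ ((625.5054321289062, 187.93138122558594), 34.50774383544922)
```

>>> {"fn": "move_arm", "kwargs": {"targets": [[[0,0,0,0,0.56],[0,0,0,0,0.56],[0,0.0416,-0.0392,0.03,0],[0,0.0416,-0.0392,0.03,0],[0,0.0416,-0.0392,0.03,0]]]}}

```text
time: 2.23
tool_pos: [0.5746, 0.1836, 0.2022]
tool_rot: [0.0, 0.997, 0.081, 0.001]
contact_force: [0.8, -0.0, -0.2]
gripper_width: -0.0
grasp_force: 0.0
```

>>> {"fn": "move_arm", "kwargs": {"targets": [[[0,0.0416,-0.0392,0.03,0],[0,0.0416,-0.0392,0.03,0],[0,0,0,0.04,0],[0,0,0,0.03,0],[0,0,0,0,0]]]}}

```text
time: 2.65
tool_pos: [0.6124, 0.2369, 0.1182]
tool_rot: [0.001, 0.997, 0.081, -0.005]
contact_force: [-0.7, -0.2, -0.8]
gripper_width: -0.003
grasp_force: 0.0
```

Run:
```python
from h import *
P,R=trot();print(P,R.as_matrix().round(4)[:2,:2],state()['time'])
print(to_tool(np.array([.6158,.2446,.081])-P)/.6)
```

```text
[0.6124225  0.23694697 0.1182356 ] [[ 0.9867  0.1624]
 [ 0.1623 -0.9867]] 2.65
[ 0.00833333 -0.01183333  0.062     ]
```

>>> {"fn": "move_arm", "kwargs": {"targets": [[[0,0.008,-0.012,0,0],[0,0,0,0,0],[0,0,0,0.03,0],[0,0,0,0.025,0],[0,0,0,0,0]]]}}

```text
time: 3.07
tool_pos: [0.6177, 0.2457, 0.0891]
tool_rot: [0.0, 0.997, 0.081, -0.002]
contact_force: [-1.1, -0.3, -1.2]
gripper_width: 0.001
grasp_force: 0.0
```

Run:
```python
from h import *
P,R=trot();w=get_calibration('wrist');np.savez('w2.npz',**w)
cv2.imwrite('pics/w2.png',grab_frame('wrist')[:,:,::-1]);print(P,state()['time'],to_tool(np.array([.6158,.2446,.081])-P)/.6)
```

```text
[0.61766072 0.24568172 0.08909807] 3.1167 [-0.00333333  0.00133333  0.0135    ]
```

View pics/w2.png

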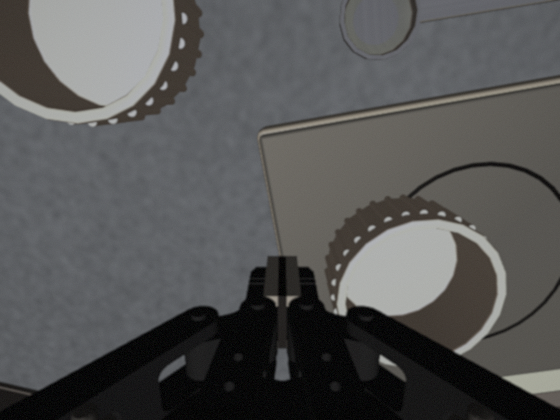

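The wrist view shows the shut fingertips at (283,262), just left of the ramekin (centre about (420,285)) and clear of it. The big white bowl at top left and the spoon at the top are well away.

>>> {"fn": "move_arm", "kwargs": {"targets": [[[0,-0.003,0,0.011,0],[0,0,0,0,0],[0,0,0.008,0,0],[0,0,0.008,0,0],[0,0,0.008,0,0]]]}}

```text
time: 3.53
tool_pos: [0.6201, 0.2316, 0.0854]
tool_rot: [-0.0, 0.997, 0.082, 0.0]
contact_force: [0.5, 0.8, -1.0]
gripper_width: 0.001
grasp_force: 0.3
```

>>> {"fn": "move_arm", "kwargs": {"targets": [[[0,0,0.008,0,0],[0,0,0.008,0,0],[0,0,0.008,0,0],[0,0,0.008,0,0],[0,0,0,0,0]]]}}

```text
time: 3.95
tool_pos: [0.6231, 0.2119, 0.0847]
tool_rot: [0.0, 0.997, 0.081, 0.0]
contact_force: [-0.3, 0.5, -0.1]
gripper_width: 0.002
grasp_force: 0.0
```

```bash
cat > ram.py <<'E'
from h import *
import sys
s=state();P,R=trot();print(P,s['contact_force'],s['time'])
c=get_calibration('top');im=grab_frame('top')[:,:,::-1].copy();cv2.imwrite(sys.argv[1],im)
w=get_calibration('wrist');iw=grab_frame('wrist')[:,:,::-1].copy();cv2.imwrite(sys.argv[1].replace('.png','w.png'),iw)
h=cv2.cvtColor(iw,cv2.COLOR_BGR2HSV);m=cv2.inRange(h,(0,0,140),(180,60,255))
for k in cv2.findContours(m,0,2)[0]:
    if cv2.contourArea(k)<1500: continue
    p=cast(w,k[:,0],.084);ce,r=cv2.minEnclosingCircle((p*1000).astype(np.float32));print('wrist blob',np.round(ce),round(r,1),cv2.boundingRect(k))
E
python3 ram.py pics/t3.png
```

```text
[0.62306466 0.21186471 0.08474335] [-0.30220644  0.45696519 -0.09888558] 3.95
wrist blob [630. 163.] 34.5 (322, 226, 172, 128)
wrist blob [697. 304.] 24.7 (0, 0, 86, 122)
```

View pics/t3w.png

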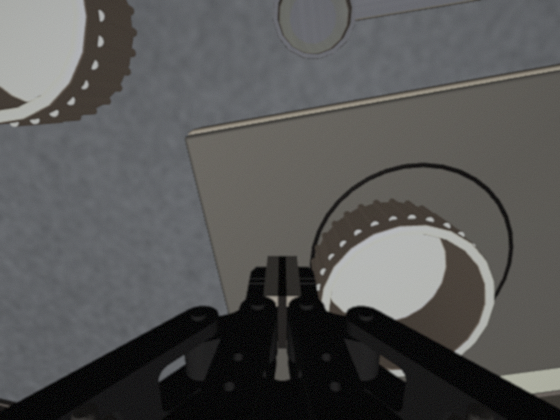

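The ramekin follows the fingers and is now at (0.630, 0.163), about 16 mm short of the ring centre.

>>> {"fn": "move_arm", "kwargs": {"targets": [[[0,0,0.008,0,0],[0,0,0.008,0,0],[0,0,0.008,0,0],[0,0,0.002,0,0],[0,0,0,0,0]]]}}

```text
time: 4.47
tool_pos: [0.6254, 0.197, 0.0846]
tool_rot: [0.0, 0.997, 0.081, -0.0]
contact_force: [0.2, 0.1, 0.5]
gripper_width: -0.001
grasp_force: 0.0
```

>>> {"fn": "move_arm", "kwargs": {"targets": [[[0,0,-0.015,0,0],[0,0,-0.03,0,0],[0,0,0,-0.05,0],[0,0,0,-0.065,0],[0,0,0,0,0]]]}}

```text
time: 4.88
tool_pos: [0.625, 0.2264, 0.1628]
tool_rot: [-0.001, 0.997, 0.082, 0.007]
contact_force: [1.5, 0.4, 2.7]
gripper_width: 0.003
grasp_force: 0.0
```

```bash
python3 ram.py pics/t4.png
```

```text
[0.62496254 0.22644688 0.16275213] [1.48094542 0.38769039 2.65840098] 4.8833
wrist blob [565.  95.] 50.0 (395, 300, 127, 77)
wrist blob [631. 149.] 35.2 (353, 191, 112, 103)
wrist blob [713. 337.] 40.8 (22, 0, 157, 127)
```

View pics/t4w.png

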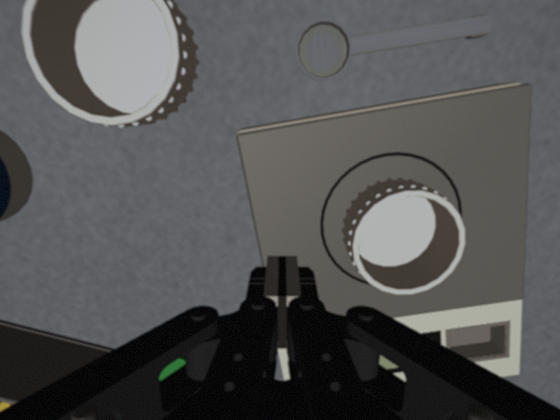

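The ramekin is inside the ring at (0.631, 0.149), within about 2 mm of centre, and the fingers have let go. Next I go above the tare key, turned to the scale's yaw.

>>> {"fn": "move_arm", "kwargs": {"targets": [[[0,-0.056,0.0148,0,0],[0,-0.056,0.0148,0,0],[0,-0.056,0.0148,0,0],[0,-0.056,0.0148,0,0],[0,0,0,0,-0.8]]]}}

```text
time: 5.4
tool_pos: [0.4864, 0.1656, 0.1486]
tool_rot: [0.0, 0.992, 0.124, -0.006]
contact_force: [-0.7, 0.5, -1.2]
gripper_width: -0.003
grasp_force: 0.0
```

>>> {"fn": "move_arm", "kwargs": {"targets": [[[0,0,0,0,-0.8],[0,0,0,0,0],[0,0,0,0,0],[0,0,0,0,0],[0,0,0,0,0]]]}}

```text
time: 5.82
tool_pos: [0.4943, 0.1675, 0.1534]
tool_rot: [-0.0, 0.986, 0.164, -0.0]
contact_force: [0.7, -0.8, 0.7]
gripper_width: -0.002
grasp_force: 0.0
```

Run:
```python
from h import *
P,R=trot();M=R.as_matrix();print(P,np.degrees(np.arctan2(M[1,0],M[0,0])),M[:,2])
print(to_tool(np.array([.498,.1695,.075])-P)/.6)
w=get_calibration('wrist');cv2.imwrite('pics/w5.png',grab_frame('wrist')[:,:,::-1])
```

```text
[0.49426221 0.1674566  0.1533657 ] 18.907333490506826 [-6.59874907e-04 -6.40689135e-05 -9.99999780e-01]
[ 0.007      -0.00116667  0.13066667]
```

>>> {"fn": "move_arm", "kwargs": {"targets": [[[0,0.007,-0.001,0,0],[0,0,0,0.05,0],[0,0,0,0.05,0],[0,0,0,0,0],[0,0,0,0,0]]]}}

```text
time: 6.28
tool_pos: [0.4966, 0.1691, 0.092]
tool_rot: [0.0, 0.986, 0.165, -0.002]
contact_force: [-0.4, 0.0, 1.2]
gripper_width: 0.0
grasp_force: 0.0
```

>>> {"fn": "move_arm", "kwargs": {"targets": [[[0,0,0,0,0],[0,0,0,0,0]]]}}

```text
time: 6.45
tool_pos: [0.4995, 0.1696, 0.096]
tool_rot: [-0.0, 0.986, 0.165, 0.002]
contact_force: [1.3, 0.2, -0.3]
gripper_width: -0.003
grasp_force: 0.0
```

Run:
```python
from h import *
P,R=trot();print(P,to_tool(np.array([.498,.1695,.065])-P)/.6)
w=get_calibration('wrist');c=get_calibration('side');b=grab_frame('wrist')[:,:,::-1];a=grab_frame('side')[:,:,::-1]
a=cv2.resize(a[150:270,220:380],None,fx=3.5,fy=3.5)
cv2.imwrite('pics/s6.png',a);cv2.imwrite('pics/w6.png',b)
```

```text
[0.49950368 0.16956082 0.09595006] [-0.00266667 -0.00066667  0.0515    ]
```

View pics/s6.png

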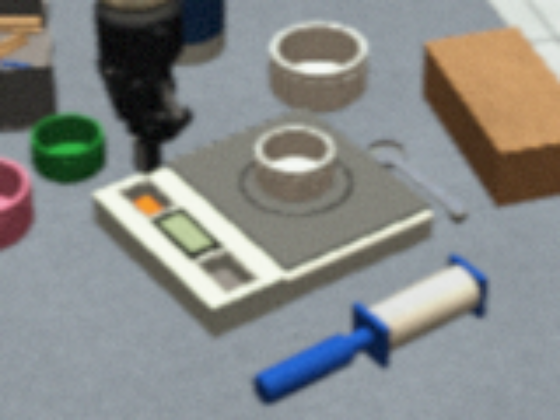

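View pics/w6.png

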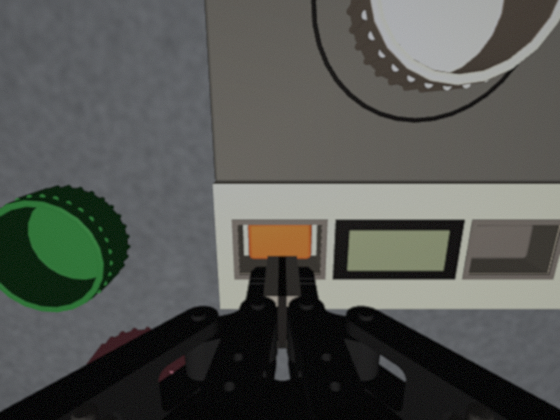

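The side view shows the ramekin standing upright inside the ring, with the fingertips above the orange key. The wrist view shows the tare well rim at about columns 234–326 and rows 219–279, with the fingertips at column 283.

Run:
```python
from h import *
P,R=trot();w=get_calibration('wrist');q=cast(w,[(234,219),(326,219),(237,279),(326,279)],.04);print(q,q.mean(0))
print(P,to_tool(np.r_[q.mean(0),.065]-P)/.6)
print(cast(w,(280,250),.04))
```

```text
[[0.50705547 0.19939216]
 [0.52318911 0.15247869]
 [0.47303825 0.18744511]
 [0.48953936 0.13946015]] [0.49820555 0.16969403]
[0.49932973 0.169506   0.09582475] [-0.00183333 -0.001       0.05133333]
[[0.49797289 0.17006671]]
```

>>> {"fn": "move_arm", "kwargs": {"targets": [[[0,-0.002,-0.001,0,0],[0,0,0,0,0],[0,0,0,0.02,0],[0,0,0,0.02,0],[0,0,0,0.01,0]]]}}

```text
time: 6.97
tool_pos: [0.4951, 0.1691, 0.0612]
tool_rot: [0.0, 0.986, 0.165, -0.002]
contact_force: [0.2, 0.9, -1.2]
gripper_width: -0.0
grasp_force: 0.0
```

>>> {"fn": "move_arm", "kwargs": {"targets": [[[0,0,0,0,0],[0,0,0,0,0],[0,0,0,0,0]]]}}

```text
time: 7.22
tool_pos: [0.4966, 0.1694, 0.0635]
tool_rot: [-0.0, 0.986, 0.165, -0.0]
contact_force: [-0.0, 0.9, 0.7]
gripper_width: -0.003
grasp_force: 0.0
```

>>> {"fn": "move_arm", "kwargs": {"targets": [[[0,0.002,0,0,0],[0,0,0,0.008,0],[0,0,0,0.008,0],[0,0,0,0,0],[0,0,0,0,0]]]}}

```text
time: 7.63
tool_pos: [0.4974, 0.1697, 0.0536]
tool_rot: [-0.0, 0.986, 0.165, -0.0]
contact_force: [0.3, 0.8, -0.1]
gripper_width: 0.003
grasp_force: 0.0
```

>>> {"fn": "move_arm", "kwargs": {"targets": [[[0,0,0,0.004,0],[0,0,0,0.003,0],[0,0,0,0,0],[0,0,0,0,0],[0,0,0,0,0]]]}}

```text
time: 8.05
tool_pos: [0.498, 0.1698, 0.0503]
tool_rot: [-0.0, 0.986, 0.165, 0.0]
contact_force: [-0.4, 0.1, 3.3]
gripper_width: -0.0
grasp_force: 1.4
```

>>> {"fn": "move_arm", "kwargs": {"targets": [[[0,0,0,0.004,0],[0,0,0,0,0],[0,0,0,0,0]]]}}

```text
time: 8.3
tool_pos: [0.4981, 0.1699, 0.048]
tool_rot: [-0.0, 0.986, 0.165, 0.0]
contact_force: [-1.6, 0.1, 4.9]
gripper_width: 0.002
grasp_force: 2.6
```

>>> {"fn": "move_arm", "kwargs": {"targets": [[[0,0,0,0.002,0],[0,0,0,0,0],[0,0,0,0,0]]]}}

```text
time: 8.55
tool_pos: [0.4981, 0.1699, 0.0479]
tool_rot: [0.0, 0.986, 0.165, -0.0]
contact_force: [-4.7, -1.2, 12.0]
gripper_width: -0.0
grasp_force: 6.1
```

The key is on its stop: z holds at 0.048 while the force rises to 12 N. I lift straight out and back off.

>>> {"fn": "move_arm", "kwargs": {"targets": [[[0,0,0,-0.01,0],[0,0,0,-0.02,0],[0,0,0,-0.03,0],[0,0,0,-0.05,0],[0,0,0,-0.06,0]]]}}

```text
time: 8.97
tool_pos: [0.4956, 0.1694, 0.1469]
tool_rot: [0.0, 0.986, 0.165, -0.003]
contact_force: [0.8, 0.4, 0.8]
gripper_width: 0.002
grasp_force: 0.0
```

>>> {"fn": "move_arm", "kwargs": {"targets": [[[0,-0.03,0,-0.05,0],[0,-0.04,0,-0.04,0],[0,-0.04,0,0,0],[0,0,0,0,0],[0,0,0,0,0]]]}}

```text
time: 9.38
tool_pos: [0.4348, 0.1482, 0.2026]
tool_rot: [-0.0, 0.986, 0.165, 0.001]
contact_force: [-1.2, -0.3, 0.8]
gripper_width: -0.002
grasp_force: 0.0
```

```bash
python3 ram.py pics/t7.png
```

```text
[0.43475281 0.14822642 0.2025715 ] [-1.24530063 -0.2961302   0.80956199] 9.3833
wrist blob [517. 119.] 89.4 (236, 64, 261, 100)
```

View pics/t7w.png

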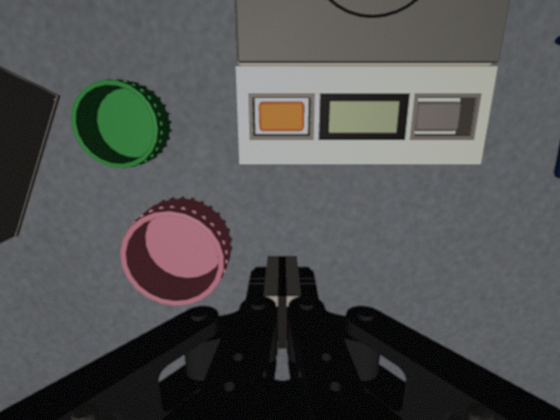

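The orange key at (281,117) has sprung back, the grey key at (440,116) is untouched, and the arm is clear of everything.

```bash
python3 -c "
from plant import job;print(job.job_done())"
```

```text
the job is handed in; nothing more can be done
None
```

I pushed the ramekin to within about 2 mm of the ring's centre and let go, then pressed the orange tare key fully home and let it spring back; the job was handed in at about 9.5 s with the grey key unpressed.

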